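# Raise the soldering booth's sash to the marker

## Robot

A 6-joint arm with a two-finger parallel gripper is mounted at the origin on the work surface. World frame = base frame: x ahead of the robot, y to its left, z up, the work surface at z = 0. Lengths are in m, angles in degrees, forces in N, time in s.
With the tool pointing down it reaches from about 0.375 to 0.9 m from the base axis. Payload 3.1 kg.
Tool frame: the origin (TCP) lies midway between the tips of the shut fingers; the grasp point (between the pads) lies 19 mm behind it; x points along the fingers, z is the direction in which the jaws open and shut, and the axes are right-handed (so a half turn about x gives the same grasp; the last joint's range is limited). The gripper opens to 87 mm and grips with 3 to 60 N. Pads are 19 mm wide; open, the fingers measure 117 mm over their backs; the gripper's body (75 mm by 190 mm) begins 51 mm behind the grasp point.
Start: joints at [-80.816, 30.224, 82.088, -0, 67.689, -10.227], TCP at [0.208, -0.589, 0.223] pointing down, gripper open.
Joint ranges: [-176.69, 176.69], [-43.24, 126.21], [12.49, 139.97], [-82, 262], [0, 151.66], [-163.58, 163.58]. Speed limits (degrees/s): [159.86, 159.86, 180, 180, 180, 180].

## Interface

Orientations are given as a 3x3 rotation matrix whose columns are the frame's x, y, z axes.
In Python, from rig import * gives the robot as it stands.
- The arm moves only by the tool play_rows, never from a script. Its argument "rows" is a list that holds one entry, the list of rows, each a list of 7 numbers: the shift along the tool's x, y, z in m, then the turn, a rotation vector about the tool's x, y, z in degrees, then the finger opening in m, from 0 to 0.087. A call has 1 to 12 rows; each row is the pose to reach, as a shift and turn from the pose commanded when the call began, along the tool's axes at that moment; what a row does not reach only later rows make up. A row lasts 1/10 s, in which the tool goes at most 50 mm and 8.59 degrees, less where a joint would pass 70% of its speed; a pose out of reach is approached as far as the arm can. A call with a gripper value outside its range is refused whole. The fingers move at their own pace and stop on an object; the grip force is fixed at half the most. Time passes only in rows, so rows that repeat a pose let the fingers close. It gives the time, the measured TCP pose, the force and the opening at its end, in the units of the state.
- read_state(): the state, without advancing time (a new reading comes with each control period).
- capture(name): name is "scene" or "top"; returns a dict with "pixels" (420x560x3 uint8, red, green, blue), "intrinsics" (3x3 intrinsics, pixels), "rvec" (rotation vector, rad) and "tvec" (3), from world to camera coordinates, as OpenCV has them. Camera axes: x right, y down, z forward; pixel columns grow to the right and rows downward; lengths in m; the calibration is good to about 2 mm. A picture is of the moment at which its call begins. There is no depth.
- hand_in(): hands the job in, once; it reports no verdict.
Trained networks look in the newest picture that a camera, given by its name, has taken for a name from the list of things; names that differ only in an ending like _2 or _b are one class to them, and where a whole thing is asked for, a point or a joint stands for the part that bears it (a point fixed in the world has none). Each returns a list of dicts, best first, with "p" (0 to 1); they miss things now and then, are a little off and sometimes report something else, mostly with a low value. They report only what shows in the picture. A call takes as long as a camera call.
- trace(camera, target): "mask" (420x560 bool, what is visible of it) and "at" ([column, row] in pixels, amid what is visible of it).
The state is a dict: "time_s": time; "joint_positions": joint angles; "qvel": joint speeds; "tau": joint torques, N m; "position": TCP position; "tcp_rot": TCP orientation; "force": force on the tool from outside, world axes, zero at the start; "moment": the same for the moment, N m; "opening": opening from 0.0 (shut) to 1.0 (fully open).
Only numpy, scipy, OpenCV 4.12 (cv2) and the standard library are available. Lean on these libraries where they do the work, as an engineer would, in place of code of your own. Each camera call takes 0.05 s, during which the arm holds its last target.

## Task

Open the soldering fume booth: with your fingertips beneath the black lip of its sliding window, push the window slowly up until the lip is level with the yellow marker on the side rail, then draw your hand clear; the counterweights keep the window there. Do not pinch or grip the lip, and leave the marker, the circuit board inside and the things standing round the booth where they are.

Things in the scene. Friction and masses are not known exactly. Their poses are not given: they have to be found in the camera images.
- booth: Fixed bench-top soldering booth, clear-sided, 400 mm wide (470 over the weight channels), 320 deep, 400 high. Its front leans back 35 degrees from the vertical, top farther from the robot. Origin: middle of its foot, on the bench; x points in (front to back), y left as the robot sees it, z up. A sill 16 mm high lies 172 mm before the origin; rails run up the slope at y = +-190 mm.
- sash (a joint): The sliding window: a clear pane 352 mm wide, 170 mm high, that slides up the slope between the rails. Value = travel up the slope in m: 0 shut on the sill, 0.28 upper stop; it starts part-way. Counterweighted: it stays where it is left, and takes about 1 to 5 N along the slope to push up, depending on how well the weights balance it.
- lip_nose (a point): Middle of the window's black lip, on the axis of its nose (round front edge, 12 mm thick). Axes: x into the booth, square to the pane (35 degrees below level); y along the lip; z up the slope, the way the window slides. The lip is a straight ledge 340 mm long at the foot of the pane, standing out towards the robot; this axis is 27.5 mm out from the pane's outer face.
- lip_grip: The lip's black rubber part (nose and underside), to be pushed from beneath. Same axes as lip_nose; origin 30 mm behind it along x, in the middle of the pane. Its underside lies 6 mm below lip_nose along z, and nothing of the window hangs lower: below it the front is open down to the sill.
- lip_rail: The bare aluminium upper side of the lip, over the black rubber, from 4 to 10 mm above lip_nose along z (touching this and the rubber from both sides at once counts as pinching). Same frame as lip_grip.
- marker_tip (a point): Tip of the yellow height marker, a 26 mm high clip with a pointed nose on the right-hand rail (robot's right, -y of the booth); it points at the lip's right end. Same axes as lip_nose. The window is at the marked height when lip_nose and marker_tip agree along z (up the slope). The clip slides if pushed hard.
- flux: Amber flux bottle with white cap, 38 mm across and 92 mm high, standing on the bench. Origin: middle of its underside.
- reel: Blue solder reel, 56 mm across and 42 mm high, standing flat on the bench. Origin: middle of its underside.
- tin: Dark tin with brass wool for cleaning iron tips, 66 mm across and 41 mm high, standing on the bench. Origin: middle of its underside.
- board: Green circuit board on a plywood carrier 160 x 220 mm, up to 40 mm high, lying inside the booth behind the window. Origin: middle of its underside.

How it is judged:
By the outcome, as a careful person would: the job done as asked, in the order asked, and still so for the second after the job is handed in, with the robot touching nothing.
It also fails if it takes over 35 s, if anything falls off the work surface, if the arm or the gripper's body presses on something with over 40 N, if the wrist force passes 120 N, or if a joint passes its speed limit or range.

## Working session

There is one attempt and no reset: what is moved stays moved. The work goes in short steps, Python scripts to look and compute and a tool call to move; the robot and the scene stay as the last step left them, time stands still between calls to the robot, and variables do not carry over. Pictures are saved under pics/ and viewed, and the job is handed in when it is done.

Besides the shell and the picture viewer there is one more tool, called after "Emit:" as name(argument=value, ...) on one line, values as JSON. play_rows: Moves the arm, as the interface text tells. Its arguments: {"type":"object","properties":{"rows":{"type":"array"}},"required":["rows"]}

```bash
mkdir -p pics; ls; python3 - <<'E'
from rig import *
import cv2
s=read_state(); print(s)
for n in("scene","top"):
    c=capture(n); cv2.imwrite(f"pics/{n}0.png",c["pixels"][:,:,::-1]); print(n,c["intrinsics"],c["rvec"],c["tvec"])
    for t in["booth","sash","lip_nose","lip_grip","lip_rail","marker_tip","flux","reel","tin","board"]:
        try: print(t,[(round(d["p"],2),d["at"],d["mask"].sum()) for d in trace(n,t)])
        except Exception as e: print(t,e)
E
```

```text
pics
{'time_s': 0.0, 'joint_positions': array([-8.08154602e+01,  3.02795642e+01,  8.21567193e+01, -4.08643769e-04,
        6.76877479e+01, -1.02263747e+01]), 'qvel': array([ 0.06956434,  0.01739006, -0.02353618, -0.05778668,  0.06012396,
        0.0194185 ]), 'tau': array([ 4.94746528e-04, -4.40039492e+01, -1.76596284e+01,  6.34386158e-02,
        5.83374419e-02, -1.70218541e-04]), 'position': array([ 0.20762999, -0.58873013,  0.22156336]), 'tcp_rot': array([[-3.52040512e-04,  9.43158531e-01,  3.32342989e-01],
       [ 2.13594794e-03,  3.32342961e-01, -9.43156188e-01],
       [-9.99997657e-01,  3.77838136e-04, -2.13153571e-03]]), 'force': array([-0.30901043,  0.74090824, -0.12975508]), 'moment': array([-0.02917668,  0.02024569,  0.01193939]), 'opening': 0.9979178825843482}
scene [[455.89155897   0.         281.62966839]
 [  0.         455.89155897 200.1919936 ]
 [  0.           0.           1.        ]] [ 0.98110681  2.64622148 -0.79268698] [ 0.43107318 -0.33256627  1.33071306]
booth [(0.64, [215.7, 215.2], np.int64(35434))]
sash [(0.92, [261.7, 185.7], np.int64(4811))]
lip_nose [(0.
[... 347 characters left out ...]
     495.87047924 208.01193508]
 [  0.           0.           1.        ]] [ 2.15560459 -2.14045551  0.14771183] [0.04881204 0.60547385 1.08021599]
booth [(0.81, [287.0, 103.7], np.int64(49381)), (0.59, [222.5, 258.5], np.int64(534))]
sash [(0.78, [292.9, 160.1], np.int64(13406)), (0.23, [369.1, 241.5], np.int64(659))]
lip_nose [(0.8, [297.1, 195.8], np.int64(933))]
lip_grip [(0.73, [295.4, 196.0], np.int64(850)), (0.17, [159.7, 198.7], np.int64(268))]
lip_rail [(0.67, [294.0, 184.7], np.int64(2643))]
marker_tip [(0.57, [391.7, 133.7], np.int64(277))]
flux [(0.86, [157.8, 198.3], np.int64(290))]
reel [(0.84, [223.7, 257.5], np.int64(524))]
tin [(0.82, [369.2, 240.8], np.int64(670))]
board []
```

View pics/scene0.png

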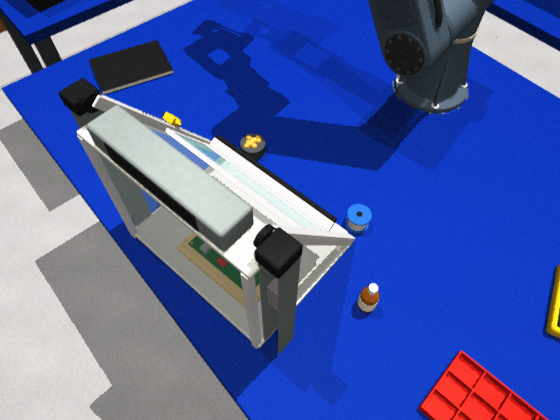

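View pics/top0.png

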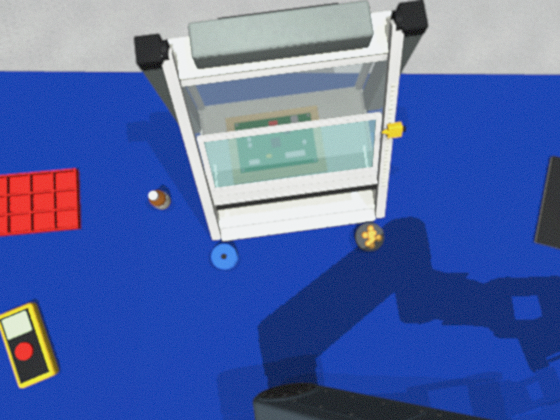

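```bash
python3 - <<'E'
import cv2
a=cv2.imread("pics/scene0.png");b=cv2.imread("pics/top0.png")
cv2.imwrite("pics/s1.png",cv2.resize(a[85:260,150:370],None,fx=3.6,fy=3.4,interpolation=cv2.INTER_CUBIC)[:, :800])
cv2.imwrite("pics/t1.png",cv2.resize(b[105:255,195:415],None,fx=3.6,fy=3.6,interpolation=cv2.INTER_CUBIC))
E
```

```text
(no output)
```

View pics/s1.png

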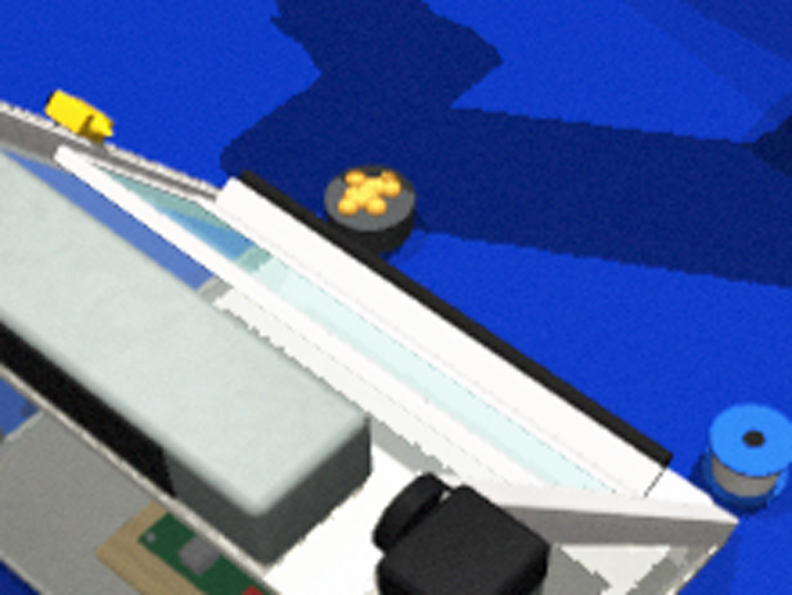

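View pics/t1.png

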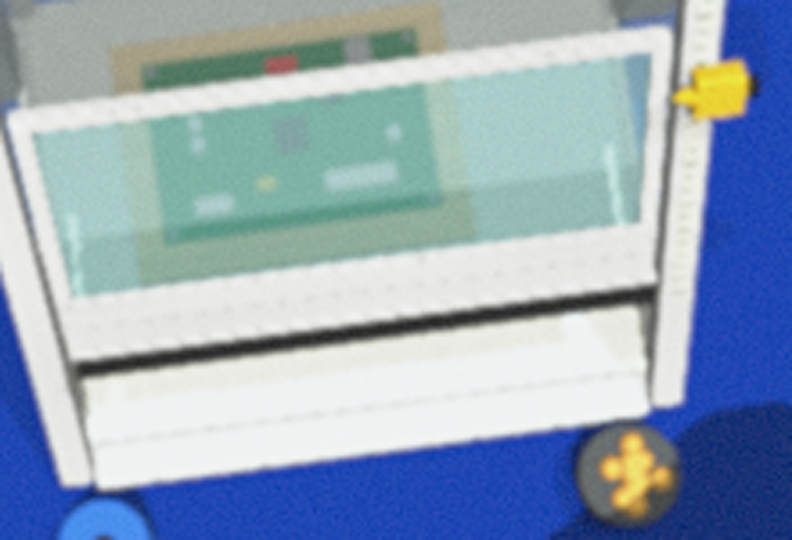

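```bash
cat > h.py <<'E'
import numpy as np, cv2
K={};R={};T={}
def setcam(n,c):
    K[n]=np.array(c["intrinsics"]);R[n]=cv2.Rodrigues(np.array(c["rvec"],float))[0];T[n]=np.array(c["tvec"],float)
def P(n): return K[n]@np.c_[R[n],T[n]]
def tri(ps,pt):
    A=[]
    for n,p in(("scene",ps),("top",pt)):
        M=P(n);A+=[p[0]*M[2]-M[0],p[1]*M[2]-M[1]]
    X=np.linalg.svd(np.array(A))[2][-1];X=X[:3]/X[3]
    return X,[np.round(proj(n,X)-p,1) for n,p in(("scene",ps),("top",pt))]
def proj(n,X):
    q=K[n]@(R[n]@np.asarray(X)+T[n]);return q[:2]/q[2]
def onplane(n,p,z):
    d=R[n].T@np.linalg.solve(K[n],[p[0],p[1],1]);c=-R[n].T@T[n]
    return c+d*(z-c[2])/d[2]
E
cat > m.py <<'E'
from rig import *
from h import *
for n in("scene","top"): setcam(n,capture(n))
S=lambda x,y:np.array([(x+.5)/3.6-.5+150,(y+.5)/3.4-.5+85])
Tp=lambda x,y:np.array([(x+.5)/3.6-.5+195,(y+.5)/3.6-.5+105])
pts=dict(lipR=((242,176),(657,296)),lipL=((668,460),(80,367)),mark=((112,130),(675,98)),footL=((738,520),(62,487)),paneTL=((None),(None)))
for k,(s,t) in pts.items():
    if s: print(k,*tri(S(*s),Tp(*t)))
print("footL z0?",onplane("top",Tp(62,487),.0),"footR",onplane("top",Tp(683,403),.0))
for k,p,z in(("flux",(157.8,198.3),.05),("reel",(223.7,257.5),.042),("tin",(369.2,240.8),.041)):
    print(k,onplane("top",p,z))
E
python3 m.py
```

```text
lipR [ 0.64086975 -0.1464584   0.12379814] [array([0.5, 0.1]), array([ 0.4, -0.3])]
lipL [0.59459919 0.19162096 0.12794678] [array([-0.5, -0.1]), array([-0.3,  0.3])]
mark [ 0.72575983 -0.13570332  0.23663482] [array([-0.1, -0. ]), array([-0.1,  0.1])]
footL [0.53467459 0.21484231 0.01433471] [array([0.8, 0.1]), array([ 0.5, -0.4])]
footL z0? [0.53486289 0.21810581 0.        ] footR [ 0.59242731 -0.18476889  0.        ]
flux [0.62420578 0.33533091 0.05      ]
reel [0.49262353 0.18447273 0.042     ]
tin [ 0.53231591 -0.14123648  0.041     ]
```

```bash
cat >> h.py <<'E'
from scipy.spatial.transform import Rotation as Ro
def frame(yaw,pitch=35):
    b=Ro.from_euler('z',yaw,degrees=True).as_matrix();p=np.radians(pitch)
    x=b@[np.cos(p),0,-np.sin(p)];y=b@[np.sin(p),0,np.cos(p)];z=b@[0,-1.,0]
    return np.c_[x,y,z]
def rel(s,pos,F):
    M=np.array(s["tcp_rot"]);return np.round(M.T@(np.array(pos)-s["position"]),4),np.round(Ro.from_matrix(M.T@F).as_rotvec(degrees=True),2)
E
python3 - <<'E'
from rig import *
from h import *
s=read_state();print(rel(s,(.50,0,.20),frame(7.8)),s["time_s"])
E
```

```text
(array([ 0.0226,  0.4715, -0.4588]), array([10.7 , -5.57, 54.81])) 1.2
```

Emit:
play_rows(rows=[[[0.0,0.12,-0.11,2.5,-1.4,13,0],[0.0226,0.4715,-0.4588,10.7,-5.57,54.8,0],[0.0226,0.4715,-0.4588,10.7,-5.57,54.8,0],[0.0226,0.4715,-0.4588,10.7,-5.57,54.8,0],[0.0226,0.4715,-0.4588,10.7,-5.57,54.8,0],[0.0226,0.4715,-0.4588,10.7,-5.57,54.8,0],[0.0226,0.4715,-0.4588,10.7,-5.57,54.8,0],[0.0226,0.4715,-0.4588,10.7,-5.57,54.8,0],[0.0226,0.4715,-0.4588,10.7,-5.57,54.8,0],[0.0226,0.4715,-0.4588,10.7,-5.57,54.8,0],[0.0226,0.4715,-0.4588,10.7,-5.57,54.8,0],[0.0226,0.4715,-0.4588,10.7,-5.57,54.8,0]]])

```text
time_s: 2.4
position: [0.4958, -0.0698, 0.2137]
tcp_rot: [[0.808, 0.573, 0.138], [0.112, 0.08, -0.99], [-0.579, 0.816, -0.0]]
force: [1.5, -0.9, 0.3]
opening: 0.032
```

```bash
python3 - <<'E'
from rig import *
from h import *
s=read_state();print(s["position"],s["joint_positions"],s["opening"],rel(s,(.50,0,.20),frame(7.8)),rel(s,(.543,.0125,.122),frame(7.8)),s["time_s"])
E
```

```text
[ 0.49580044 -0.06975738  0.21365847] [-46.95879252  27.05811512 139.71352074 115.93419877  47.87809641
 -75.37776326] 0.032434092609148875 (array([ 0.0191, -0.0032, -0.0685]), array([ 0.06, -0.09,  0.36])) (array([ 0.1004, -0.0412, -0.075 ]), array([ 0.06, -0.09,  0.36])) 2.4
```

```bash
python3 - <<'E'
from rig import *
from h import *
s=read_state();print(rel(s,(.51,-.02,.22),frame(7.8,55)))
E
```

```text
(array([ 0.0134,  0.0173, -0.0473]), array([  0.08,  -0.08, -19.64]))
```

Emit:
play_rows(rows=[[[0.004,0.006,-0.015,0,0,-7,0],[0.009,0.012,-0.03,0,0,-14,0],[0.0134,0.0173,-0.0473,0,0,-19.6,0],[0.0134,0.0173,-0.0473,0,0,-19.6,0],[0.0134,0.0173,-0.0473,0,0,-19.6,0],[0.0134,0.0173,-0.0473,0,0,-19.6,0]]])

```text
time_s: 3.0
position: [0.5083, -0.0193, 0.2201]
tcp_rot: [[0.566, 0.812, 0.14], [0.081, 0.114, -0.99], [-0.82, 0.572, -0.001]]
force: [-2.2, 1.4, -0.5]
opening: 0.008
```

```bash
python3 - <<'E'
from rig import *
from h import *
import cv2
s=read_state();F=frame(7.8,55);L=np.array([.6177,.0226,.126])
for n in("scene","top"): cv2.imwrite(f"pics/{n}2.png",capture(n)["pixels"][:,:,::-1])
print(s["position"],s["joint_positions"],s["force"],rel(s,L-.045*F[:,1]-.06*F[:,0],F),s["time_s"])
E
```

```text
[ 0.50825663 -0.01933381  0.22014874] [-26.63312288  14.90563525 124.51673639  61.57267544  21.75321654
   0.70638696] [-2.21807456  1.39901659 -0.45217032] (array([ 0.0827, -0.0053, -0.0265]), array([ 0.15, -0.17,  0.1 ])) 3.0
```

View pics/scene2.png

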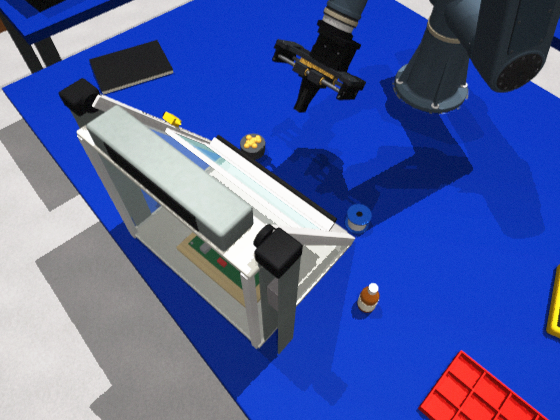

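View pics/top2.png

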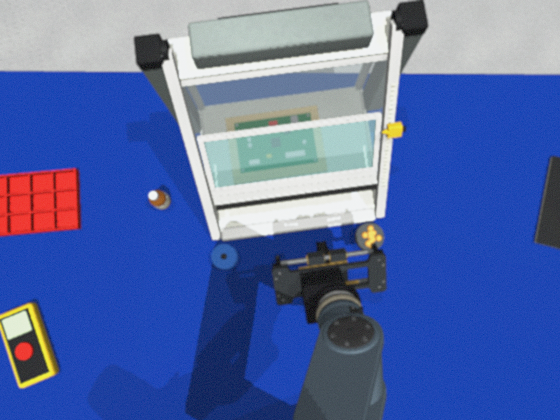

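```bash
python3 - <<'E'
from rig import *
from h import *
s=read_state();F=frame(7.8,65);L=np.array([.6177,.0226,.126])
A=L-.045*F[:,1]-.06*F[:,0];print(A,rel(s,A,F));print(A-s["position"])
E
```

```text
[0.552171   0.01362364 0.16136065] (array([ 0.0761,  0.0032, -0.0265]), array([  0.42,  -0.15, -10.18]))
[ 0.04220525  0.03276968 -0.06036741]
```

Emit:
play_rows(rows=[[[0.005,0,-0.005,0,0,-5,0],[0.02,0.001,-0.013,0.2,0,-10,0],[0.04,0.002,-0.02,0.4,-0.1,-10.2,0],[0.06,0.003,-0.0265,0.4,-0.1,-10.2,0],[0.076,0.003,-0.0265,0.4,-0.1,-10.2,0],[0.076,0.003,-0.0265,0.4,-0.1,-10.2,0],[0.076,0.003,-0.0265,0.4,-0.1,-10.2,0]]])

```text
time_s: 3.8
position: [0.5485, 0.0134, 0.1582]
tcp_rot: [[0.411, 0.902, 0.133], [0.061, 0.118, -0.991], [-0.909, 0.416, -0.007]]
force: [0.7, -0.1, -0.8]
opening: -0.0
```

```bash
python3 - <<'E'
from rig import *
from h import *
import cv2
s=read_state();F=frame(7.8,65);L=np.array([.6177,.0226,.126])
c=capture("top")["pixels"][:,:,::-1]; cv2.imwrite(f"pics/top3.png",cv2.resize(c[105:255,195:415],None,fx=3.6,fy=3.6))
B=L-.032*F[:,1]+.02*F[:,0]
print(s["position"],s["joint_positions"],s["force"],rel(s,B,F),s["time_s"])
E
```

```text
[0.54849859 0.01339749 0.15816533] [-15.94060493  24.47940937 115.52029234  30.28933223  19.93236395
  39.69947594] [ 0.74556207 -0.11685992 -0.78681817] (array([0.0785, 0.0183, 0.0006]), array([-0.29, -0.28,  0.42])) 3.8
```

View pics/top3.png

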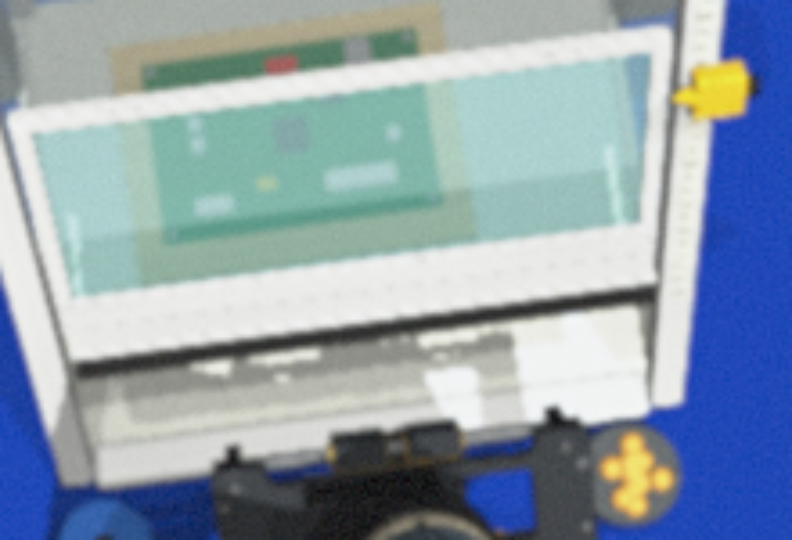

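Emit:
play_rows(rows=[[[0.02,0,0,0,0,0.2,0],[0.04,0.0,0,-0.1,-0.1,0.4,0],[0.06,0.002,0,-0.3,-0.3,0.4,0],[0.072,0.006,0,-0.3,-0.3,0.4,0],[0.078,0.012,0,-0.3,-0.3,0.4,0],[0.078,0.018,0,-0.3,-0.3,0.4,0],[0.078,0.018,0,-0.3,-0.3,0.4,0],[0.078,0.018,0,-0.3,-0.3,0.4,0]]])

```text
time_s: 4.65
position: [0.5981, 0.02, 0.0964]
tcp_rot: [[0.422, 0.897, 0.135], [0.056, 0.124, -0.991], [-0.905, 0.425, 0.002]]
force: [-0.1, 0.2, 0.1]
opening: 0.007
```

```bash
cat > st.py <<'E'
from rig import *
from h import *
import cv2,sys
s=read_state();F=frame(7.8,65);G=frame(7.8);L=np.array([.6177,.0226,.126])
k=sys.argv[1]
for n in("scene","top"):
    c=capture(n);setcam(n,c);c=c["pixels"][:,:,::-1]
    if n=="top": c=cv2.resize(c[85:235,195:415],None,fx=3.6,fy=3.6,interpolation=cv2.INTER_CUBIC)
    else: c=cv2.resize(c[85:260,150:370],None,fx=3.6,fy=3.4,interpolation=cv2.INTER_CUBIC)
    cv2.imwrite(f"pics/{n}{k}.png",c)
M=np.array(s["tcp_rot"]);p=s["position"]
print("pos",p,"J",s["joint_positions"].round(1),"F in n,u,-y",(G.T@s["force"]).round(2),"t",s["time_s"])
print("TCP rel lip0 in n,u,-y",(G.T@(p-L)).round(4),"u in tool",(M.T@G[:,1]).round(4), "rotfix",rel(s,p,F)[1], "centre off y",(G.T@(p-L))[2])
E
python3 st.py 4
```

```text
pos [0.59811708 0.01998631 0.0963697 ] J [-13.3  34.1 111.6  39.9  13.6  31.6] F in n,u,-y [-0.08  0.03 -0.23] t 4.65
TCP rel lip0 in n,u,-y [ 0.0008 -0.0356 -0.0001] u in tool [-0.4975  0.8675  0.0017] rotfix [ 0.04  0.12 -0.17] centre off y -6.8196126754172e-05
```

View pics/scene4.png

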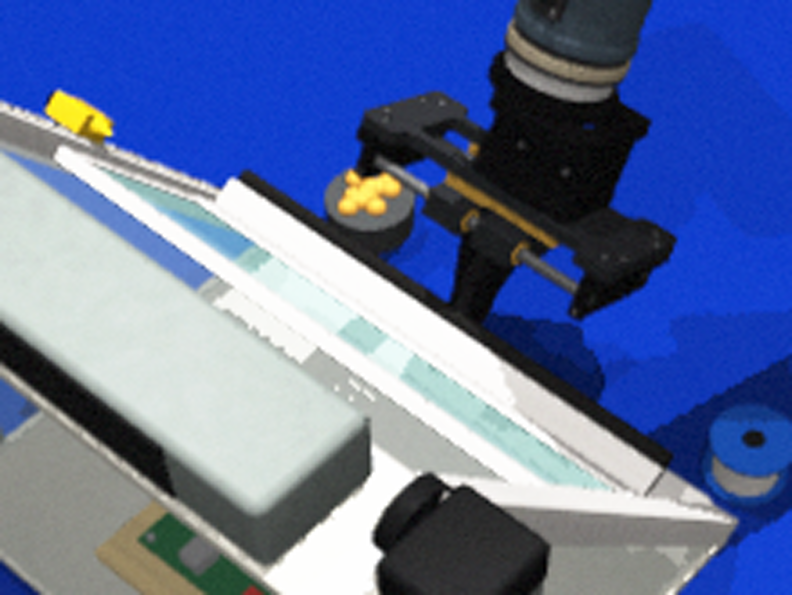

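View pics/top4.png

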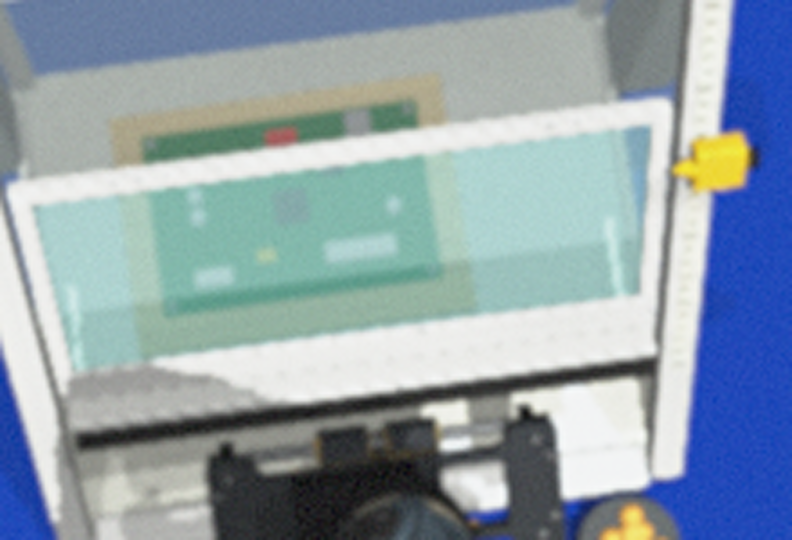

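Emit:
play_rows(rows=[[[0.0052,0.003,0,0,0,0,0],[0.0104,0.006,0,0,0,0,0],[0.0089,0.0086,0,0,0,0,0],[0.0074,0.0112,0,0,0,0,0],[0.0059,0.0138,0,0,0,0,0],[0.0044,0.0164,0,0,0,0,0],[0.0029,0.019,0,0,0,0,0],[0.0014,0.0216,0,0,0,0,0],[0,0.0242,0,0,0,0,0],[-0.0015,0.0268,0,0,0,0,0]]])

```text
time_s: 5.75
position: [0.6208, 0.0237, 0.1083]
tcp_rot: [[0.419, 0.898, 0.136], [0.056, 0.124, -0.991], [-0.906, 0.423, 0.001]]
force: [-3.4, -1.1, -1.5]
opening: 0.004
```

```bash
python3 st.py 5
```

```text
pos [0.62084676 0.02368942 0.10829726] J [-12.3  33.8 107.9  29.9  16.8  42.8] F in n,u,-y [-2.   -3.24  0.67] t 5.75
TCP rel lip0 in n,u,-y [ 0.0128 -0.0126 -0.0007] u in tool [-0.4995  0.8663  0.0013] rotfix [ 0.04  0.07 -0.03] centre off y -0.0006522733789020822
```

View pics/top5.png

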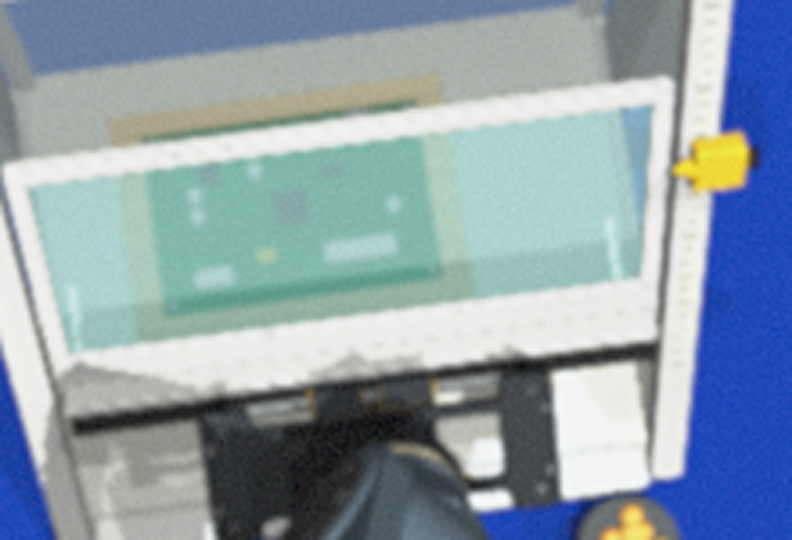

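View pics/scene5.png

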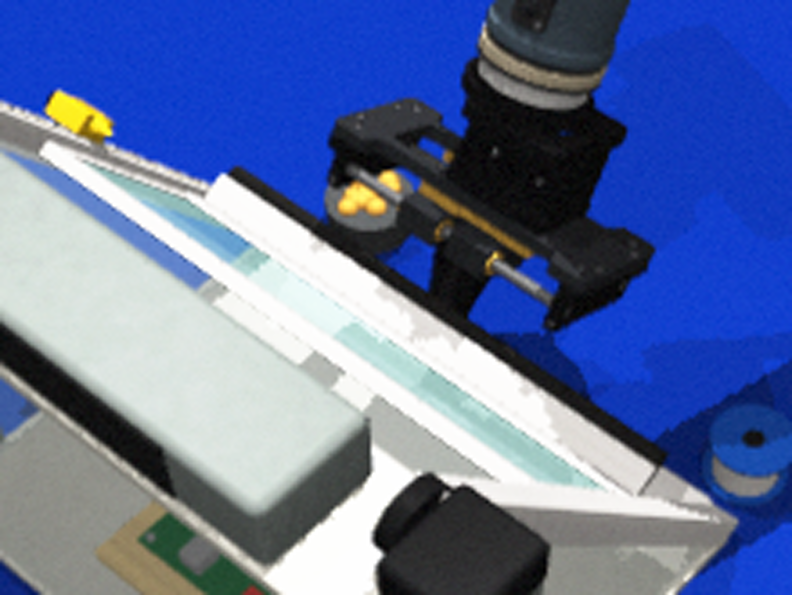

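Emit:
play_rows(rows=[[[-0.0015,0.0026,0,0,0,0,0],[-0.003,0.0052,0,0,0,0,0],[-0.0045,0.0078,0,0,0,0,0],[-0.006,0.0104,0,0,0,0,0],[-0.0075,0.013,0,0,0,0,0],[-0.009,0.0156,0,0,0,0,0],[-0.0105,0.0182,0,0,0,0,0],[-0.012,0.0208,0,0,0,0,0],[-0.0135,0.0234,0,0,0,0,0],[-0.015,0.026,0,0,0,0,0],[-0.0165,0.0286,0,0,0,0,0],[-0.018,0.0312,0,0,0,0,0]]])

```text
time_s: 7.05
position: [0.6418, 0.0265, 0.1381]
tcp_rot: [[0.42, 0.897, 0.136], [0.056, 0.124, -0.991], [-0.906, 0.424, 0.002]]
force: [-4.0, 1.1, -0.4]
opening: 0.007
```

```bash
python3 st.py 6
```

```text
pos [0.64183723 0.02650255 0.13808856] J [-11.4  31.7 103.9  21.7  21.9  52.2] F in n,u,-y [-2.91 -2.5  -1.66] t 7.05
TCP rel lip0 in n,u,-y [ 0.0131  0.0239 -0.0006] u in tool [-0.4987  0.8668  0.0015] rotfix [ 0.04  0.09 -0.09] centre off y -0.0005906418517914384
```

View pics/scene6.png

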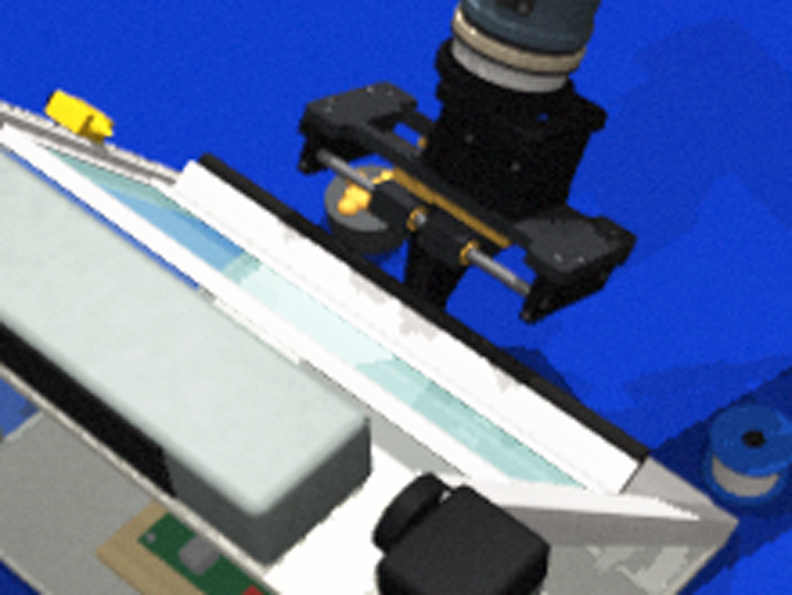

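View pics/top6.png

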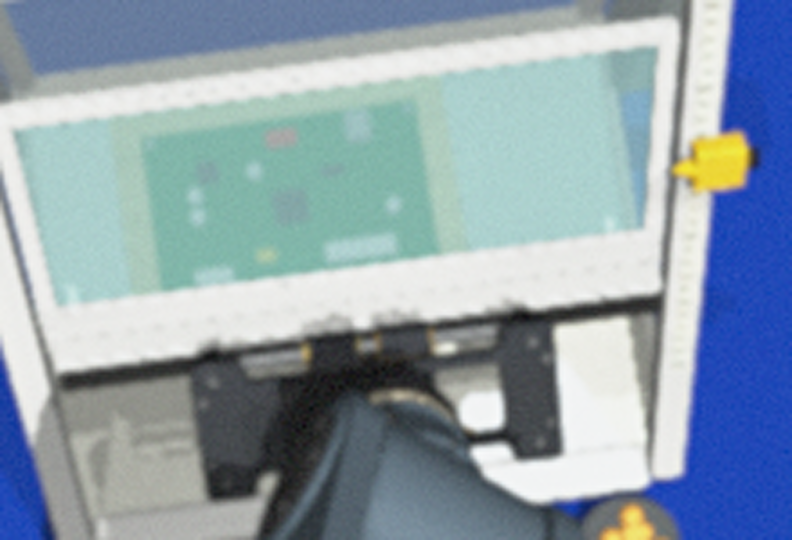

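Emit:
play_rows(rows=[[[-0.0015,0.0026,0,0,0,0,0],[-0.003,0.0052,0,0,0,0,0],[-0.0045,0.0078,0,0,0,0,0],[-0.006,0.0104,0,0,0,0,0],[-0.0075,0.013,0,0,0,0,0],[-0.009,0.0156,0,0,0,0,0],[-0.0105,0.0182,0,0,0,0,0],[-0.012,0.0208,0,0,0,0,0],[-0.0135,0.0234,0,0,0,0,0],[-0.015,0.026,0,0,0,0,0],[-0.0165,0.0286,0,0,0,0,0],[-0.018,0.0312,0,0,0,0,0]]])

```text
time_s: 8.35
position: [0.6626, 0.0291, 0.1678]
tcp_rot: [[0.421, 0.897, 0.135], [0.055, 0.124, -0.991], [-0.905, 0.425, 0.002]]
force: [-1.7, -0.3, -1.5]
opening: 0.002
```

Emit:
play_rows(rows=[[[-0.0015,0.0026,0,0,0,0,0],[-0.003,0.0052,0,0,0,0,0],[-0.0045,0.0078,0,0,0,0,0],[-0.006,0.0104,0,0,0,0,0],[-0.0075,0.013,0,0,0,0,0],[-0.009,0.0156,0,0,0,0,0],[-0.0105,0.0182,0,0,0,0,0],[-0.0115,0.02,0,0,0,0,0],[-0.0125,0.0217,0,0,0,0,0],[-0.0125,0.0217,0,0,0,0,0]]])

```text
time_s: 9.35
position: [0.677, 0.0311, 0.1885]
tcp_rot: [[0.422, 0.897, 0.135], [0.056, 0.124, -0.991], [-0.905, 0.425, 0.002]]
force: [-1.9, -0.3, 1.1]
opening: 0.008
```

```bash
python3 st.py 7; sed -i 's/fx=3.6,fy=3.4/fx=3.6,fy=3.4/' st.py
```

```text
pos [0.67698516 0.03113081 0.18853751] J [-10.2  29.2  96.8  14.7  30.7  60.9] F in n,u,-y [-2.16 -0.2   0.08] t 9.35
TCP rel lip0 in n,u,-y [ 0.0132  0.0856 -0.0004] u in tool [-0.4974  0.8675  0.0018] rotfix [ 0.04  0.13 -0.17] centre off y -0.00040595812242430593
```

View pics/scene7.png

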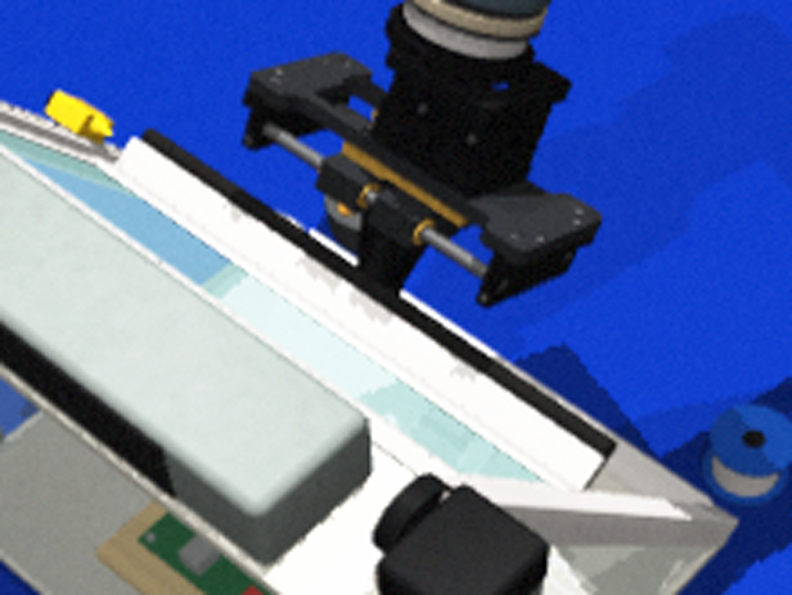

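View pics/top7.png

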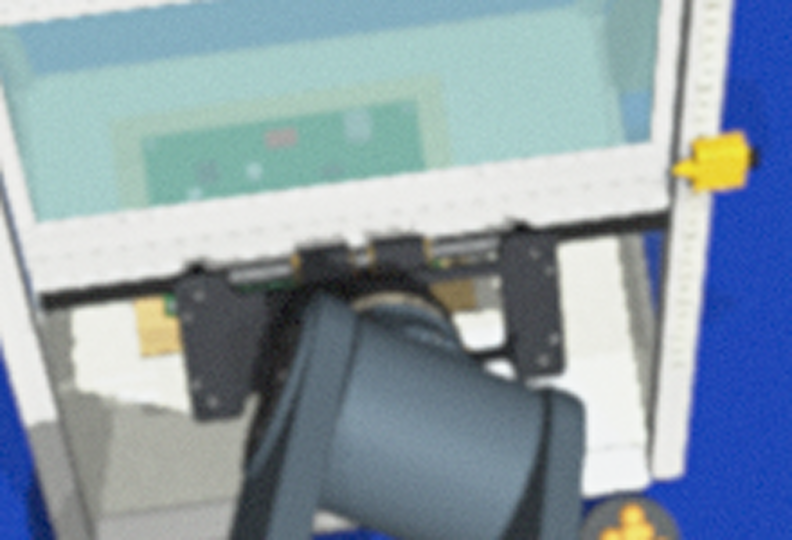

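```bash
cat > z.py <<'E'
from rig import *
import cv2,sys
k=sys.argv[1]
a=capture("scene")["pixels"];b=capture("top")["pixels"]
import numpy as np; np.save("a.npy",a);np.save("b.npy",b)
A=cv2.resize(a[100:150,155:205,::-1],(400,400),interpolation=cv2.INTER_NEAREST)
B=cv2.resize(b[110:160,360:410,::-1],(400,400),interpolation=cv2.INTER_NEAREST)
cv2.imwrite(f"pics/z{k}.png",np.hstack([A,B]))
E
python3 z.py 1
```

```text
(no output)
```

View pics/z1.png

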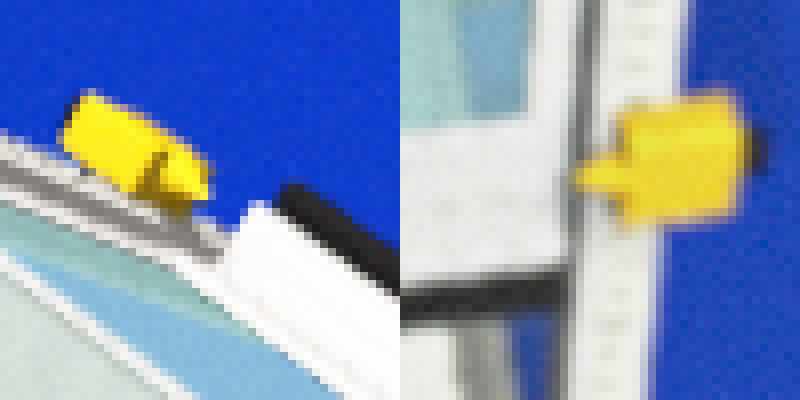

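```bash
cat > fit.py <<'E'
from h import *
from rig import *
import sys
from scipy.optimize import least_squares
ca,cb=capture("scene"),capture("top");setcam("scene",ca);setcam("top",cb)
a=ca["pixels"].astype(float);b=cb["pixels"].astype(float)
ms,mt=(180.5,123.3),(381.2,131.8)
M,r=tri(np.array(ms),np.array(mt));print("marker",M.round(4),r)
G=frame(7.8);print("marker n,u",(G.T@M).round(4))
# scan: predicted axis from guess, find dark band across it in each view
u0=float(sys.argv[1]); n0=.4315+0.0
L0=G@np.array([n0,u0,-( -.1357*.6177+.9907*.0226)])
obs=[]
for n,im,ws in(("scene",a,np.linspace(.05,.155,15)),("top",b,np.linspace(.10,.16,10))):
    for w in ws:
        X=L0+G[:,2]*w
        p=proj(n,X);q=proj(n,X+G[:,2]*.01);d=(q-p)/np.linalg.norm(q-p);nr=np.array([-d[1],d[0]])
        if nr@(proj(n,X-G[:,0]*.01)-p)<0: nr=-nr   # outward = away from pane
        t=np.arange(-9,9.01,.1);
        mp=(p[None]+t[:,None]*nr).astype(np.float32)
        g=cv2.remap(im.max(2).astype(np.float32),mp[:,0].reshape(1,-1),mp[:,1].reshape(1,-1),cv2.INTER_LINEAR)[0]
        k=np.argmin(cv2.GaussianBlur(g.reshape(1,-1),(11,1),2)[0]);lo=g[k]
        j=k
        while j<len(t)-1 and g[j]<(lo+min(g[min(k+50,len(t)-1)],230))/2: j+=1
        i=k
        while i>0 and g[i]<(lo+g[max(k-50,0)])/2: i-=1
        obs.append((n,w,t[i],t[j],p,nr))
def out(v,o,r=.006):
    n,w,ti,tj,p,nr=o
    X=L0+G[:,0]*v[0]+G[:,1]*v[1]+G[:,2]*w
    th=np.radians(np.arange(0,360,5))
    return max((proj(n,X+r*(np.cos(h)*G[:,0]+np.sin(h)*G[:,1]))-p)@nr for h in th)
for n in("scene","top"):
    print(n,"inner",[round(o[2],1) for o in obs if o[0]==n],"outer",[round(o[3],1) for o in obs if o[0]==n])
f=least_squares(lambda v:[out(v,o)-o[3] for o in obs],[0,0],loss="soft_l1",f_scale=.3)
print("axis n,u",n0+f.x[0],u0+f.x[1],"res",np.abs(f.fun).mean(), "u to go",(G.T@M)[1]-u0-f.x[1])
E
python3 fit.py .568
```

```text
marker [ 0.7264 -0.1344  0.2366] [array([0.3, 0.1]), array([ 0.2, -0.2])]
marker n,u [0.4388 0.5961 0.2317]
scene inner [np.float64(-2.4), np.float64(-2.5), np.float64(-2.5), np.float64(-2.4), np.float64(-2.7), np.float64(-2.9), np.float64(-2.9), np.float64(-2.6), np.float64(-2.5), np.float64(-2.6), np.float64(-2.4), np.float64(-2.5), np.float64(-2.6), np.float64(-2.6), np.float64(-2.7)] outer [np.float64(2.6), np.float64(2.4), np.float64(2.4), np.float64(2.4), np.float64(2.6), np.float64(2.4), np.float64(2.5), np.float64(2.4), np.float64(2.3), np.float64(2.4), np.float64(2.3), np.float64(2.4), np.float64(2.2), np.float64(2.2), np.float64(2.4)]
top inner [np.float64(-2.6), np.float64(-2.8), np.float64(-2.6), np.float64(-2.7), np.float64(-2.7), np.float64(-2.8), np.float64(-2.8), np.float64(-2.6), np.float64(-2.9), np.float64(-2.7)] outer [np.float64(-0.1), np.float64(2.8), np.float64(2.5), np.float64(2.5), np.float64(2.5), np.float64(2.4), np.float64(2.8), np.float64(2.6), np.float64(2.7), np.float64(2.5)]
axis n,u 0.432605243442288 0.5684784194862534 res 0.1922501090269 u to go 0.027664386067951168
```

Emit:
play_rows(rows=[[[-0.0015,0.0026,0,0,0,0,0],[-0.003,0.0052,0,0,0,0,0],[-0.0045,0.0078,0,0,0,0,0],[-0.006,0.0104,0,0,0,0,0],[-0.0075,0.013,0,0,0,0,0],[-0.009,0.0156,0,0,0,0,0],[-0.01,0.0173,0,0,0,0,0],[-0.0105,0.0182,0,0,0,0,0],[-0.0105,0.0182,0,0,0,0,0]]])

```text
time_s: 10.55
position: [0.6887, 0.0329, 0.2056]
tcp_rot: [[0.421, 0.897, 0.136], [0.056, 0.124, -0.991], [-0.905, 0.425, 0.002]]
force: [-2.3, 0.1, 0.9]
opening: 0.002
```

```bash
python3 fit.py .589 | grep -v er; python3 st.py 8;python3 z.py 2
```

```text
axis n,u 0.43267627362605354 0.5882078986527607 res 0.26570832437431235 u to go 0.007934906901443935
pos [0.68865673 0.03295148 0.20558271] J [-9.8 28.6 94.2 13.2 33.7 62.9] F in n,u,-y [-2.44 -1.25 -0.88] t 10.65
TCP rel lip0 in n,u,-y [ 0.0131  0.1063 -0.0006] u in tool [-0.4976  0.8674  0.0016] rotfix [ 0.04  0.11 -0.16] centre off y -0.0006257746039782455
```

View pics/z2.png

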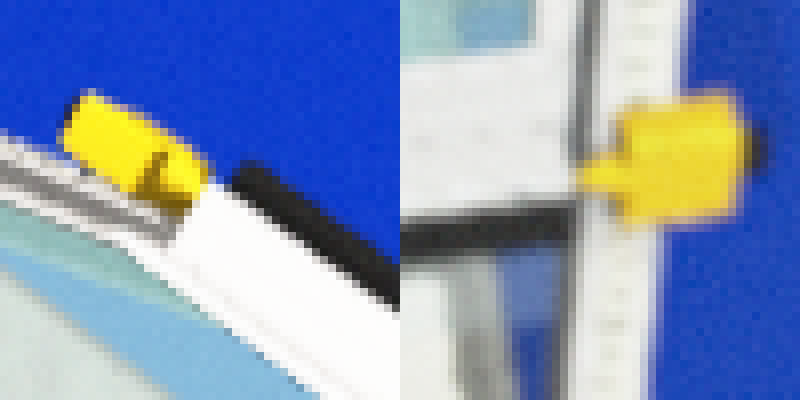

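```bash
cat > q.py <<'E'
from h import *
from rig import *
ca,cb=capture("scene"),capture("top");setcam("scene",ca);setcam("top",cb)
G=frame(7.8)
for ds in((0,0),(1,0),(0,1),(-1,0),(0,-1)):
  for dt in((0,0),(0,1)):
    M,_=tri(np.array((180.5,123.3))+ds,np.array((381.2,131.8))+dt);print(ds,dt,(G.T@M).round(4))
M,_=tri(np.array((180.5,123.3)),np.array((381.2,131.8)))
for n in("scene","top"):
    p=proj(n,M);print(n,[((proj(n,M+G[:,i]*.01)-p)).round(2) for i in range(3)])
# hypothetical tip n=.4327 : best u
from scipy.optimize import least_squares
for nn in(.4327,.4357,.4388,.442):
    f=least_squares(lambda v:np.r_[proj("scene",G@[nn,v[0],v[1]])-(180.5,123.3),proj("top",G@[nn,v[0],v[1]])-(381.2,131.8)],[.596,.23]);print(nn,f.x,f.fun.round(1))
a=ca["pixels"].astype(int)
m=(a[...,0]>120)&(a[...,1]>90)&(a[...,2]<90)
for n,c in(("scene",ca),("top",cb)):
    a=c["pixels"].astype(int);m=(a[...,0]>110)&(a[...,1]>80)&(a[...,2]<100)
    y0,x0=((105,160) if n=="scene" else (118,376));s=m[y0:y0+24,x0:x0+34]
    print(n,y0,x0);print("\n".join("".join("#" if v else "." for v in r) for r in s))
E
python3 q.py
```

```text
(0, 0) (0, 0) [0.4388 0.5961 0.2317]
(0, 0) (0, 1) [0.4388 0.5942 0.2323]
(1, 0) (0, 0) [0.438  0.5961 0.2309]
(1, 0) (0, 1) [0.438  0.5942 0.2315]
(0, 1) (0, 0) [0.4408 0.5943 0.2322]
(0, 1) (0, 1) [0.4408 0.5923 0.2327]
(-1, 0) (0, 0) [0.4396 0.5962 0.2325]
(-1, 0) (0, 1) [0.4396 0.5943 0.2331]
(0, -1) (0, 0) [0.4368 0.598  0.2313]
(0, -1) (0, 1) [0.4368 0.5961 0.2318]
scene [array([-2.55,  4.19]), array([-2.87, -1.26]), array([-3.3 , -2.43])]
top [array([-1.25, -3.22]), array([ 0.37, -4.17]), array([ 5.18, -0.66])]
0.4327 [0.60136688 0.22886039] [ 1.3 -2.5 -0.4 -0.2]
0.4357 [0.59882783 0.23025316] [ 0.8 -1.2 -0.1 -0.2]
0.4388 [0.59618168 0.23170516] [ 0.3  0.   0.2 -0.2]
0.442 [0.59342644 0.23321753] [-0.3  1.4  0.4 -0.2]
scene 105 160
..................................
..................................
..................................
..................................
..................................
..................................
..................................
.....##...........................
....#####.........................
....########......................
.
[... 640 characters left out ...]

......................##..........
...................######.........
............#############.........
............##############........
...........#################......
...........#################......
...........#################......
..........##################......
.......####################.......
.......####################.......
.......###################........
.......##################.........
..........###############.........
...........##############.........
...........##########.............
............#.....................
..................................
..................................
..................................
..................................
```

Emit:
play_rows(rows=[[[-0.001,0.0017,0,0,0,0,0],[-0.002,0.0035,0,0,0,0,0],[-0.003,0.0052,0,0,0,0,0],[-0.004,0.0069,0,0,0,0,0],[-0.0045,0.0078,0,0,0,0,0],[-0.0045,0.0078,0,0,0,0,0],[-0.0045,0.0078,0,0,0,0,0]]])

```text
time_s: 11.65
position: [0.6939, 0.0335, 0.213]
tcp_rot: [[0.422, 0.897, 0.135], [0.056, 0.124, -0.991], [-0.905, 0.425, 0.002]]
force: [-1.0, -0.3, -0.3]
opening: 0.01
```

```bash
python3 fit.py .597 | grep -v er; python3 st.py 9;python3 z.py 3
```

```text
axis n,u 0.43263765397277615 0.5977109596196469 res 0.2426961095398216 u to go -0.0015681540654423295
pos [0.69388095 0.03353669 0.21296049] J [-9.6 28.4 93.1 12.6 35.  63.7] F in n,u,-y [-1.28 -1.07 -1.71] t 11.75
TCP rel lip0 in n,u,-y [ 0.0132  0.1154 -0.0005] u in tool [-0.4975  0.8675  0.0017] rotfix [ 0.04  0.12 -0.17] centre off y -0.0004965593815670714
```

View pics/z3.png

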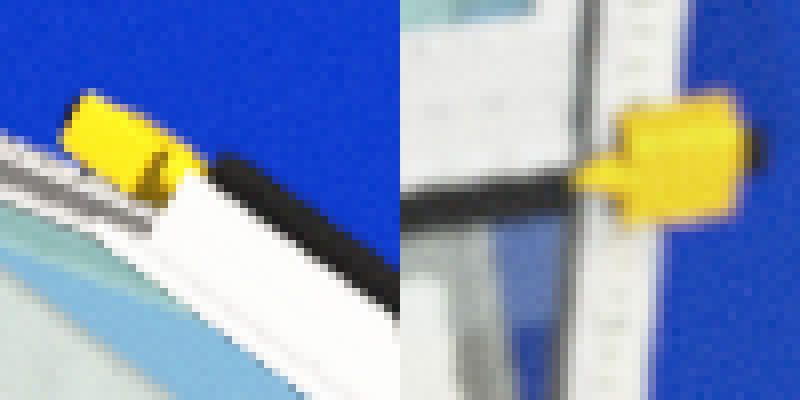

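Emit:
play_rows(rows=[[[-0.0004,0.0007,0,0,0,0,0],[-0.0007,0.0013,0,0,0,0,0],[-0.0007,0.0013,0,0,0,0,0],[-0.0007,0.0013,0,0,0,0,0]]])

```text
time_s: 12.35
position: [0.6942, 0.0336, 0.2136]
tcp_rot: [[0.42, 0.897, 0.136], [0.056, 0.124, -0.991], [-0.906, 0.424, 0.002]]
force: [-1.0, -0.6, -1.9]
opening: 0.004
```

```bash
python3 fit.py .598 | grep -v er; python3 st.py 10
```

```text
axis n,u 0.432604831051863 0.5984920370244793 res 0.24230664927272386 u to go -0.0023492314702747135
pos [0.69426275 0.03363265 0.2136319 ] J [-9.6 28.4 92.9 12.5 35.2 63.8] F in n,u,-y [-0.75 -2.15  0.02] t 12.45
TCP rel lip0 in n,u,-y [ 0.0131  0.1162 -0.0005] u in tool [-0.4987  0.8668  0.0015] rotfix [ 0.04  0.11 -0.09] centre off y -0.0005398182337226719
```

Emit:
play_rows(rows=[[[0.0015,-0.0026,0,0,0,0,0],[0.0035,-0.0061,0,0,0,0,0],[0.006,-0.0104,0,0,0,0,0],[0.01,-0.0174,0,0,0,0,0],[0.01,-0.0174,0,0,0,0,0],[-0.0074,-0.0274,0,0,0,0,0],[-0.0248,-0.0374,0,0,0,0,0],[-0.0422,-0.0474,0,0,0,0,0],[-0.0596,-0.0574,0,0,0,0,0],[-0.077,-0.0674,0,0,0,0,0],[-0.077,-0.0674,0,0,0,0,0],[-0.077,-0.0674,0,0,0,0,0]]])

```text
time_s: 13.75
position: [0.6021, 0.0208, 0.2554]
tcp_rot: [[0.422, 0.896, 0.135], [0.055, 0.123, -0.991], [-0.905, 0.426, 0.003]]
force: [0.6, 1.3, 0.5]
opening: 0.005
```

```bash
python3 fit.py .598 ; python3 st.py 11;python3 z.py 4; python3 - <<'E'
from rig import *
import cv2
for n in("scene","top"): cv2.imwrite(f"pics/{n}12.png",capture(n)["pixels"][:,:,::-1])
E
```

```text
marker [ 0.7264 -0.1344  0.2366] [array([0.3, 0.1]), array([ 0.2, -0.2])]
marker n,u [0.4388 0.5961 0.2317]
scene inner [np.float64(-2.5), np.float64(-2.7), np.float64(-2.5), np.float64(-2.6), np.float64(-2.6), np.float64(-2.7), np.float64(-2.6), np.float64(-2.8), np.float64(-2.6), np.float64(-2.8), np.float64(-2.7), np.float64(-2.7), np.float64(-2.7), np.float64(-2.6), np.float64(-2.8)] outer [np.float64(2.7), np.float64(2.5), np.float64(2.6), np.float64(2.6), np.float64(2.4), np.float64(2.6), np.float64(2.4), np.float64(2.4), np.float64(2.5), np.float64(2.3), np.float64(2.4), np.float64(2.3), np.float64(2.3), np.float64(2.3), np.float64(2.2)]
top inner [np.float64(-3.1), np.float64(-2.9), np.float64(-3.0), np.float64(-3.0), np.float64(-3.1), np.float64(-3.1), np.float64(-3.0), np.float64(-3.2), np.float64(-3.0), np.float64(-3.2)] outer [np.float64(2.7), np.float64(2.8), np.float64(2.6), np.float64(2.7), np.float64(2.5), np.float64(2.6), np.float64(2.6), np.float64(2.5), np.float64(2.4), np.float64(2.5)]
axis n,u 0.43266998916683713 0.5984890523084196 res 0.09499147974313989 u to go -0.0023462467542149845
pos [0.60226345 0.02095556 0.25460271] J [-13.1  18.4 103.   14.8  35.9  58.9] F in n,u,-y [ 0.68 -1.11 -0.06] t 13.85
TCP rel lip0 in n,u,-y [-0.0865  0.0964 -0.0005] u in tool [-0.4981  0.8671  0.0016] rotfix [ 0.03  0.12 -0.13] centre off y -0.00046575835857535017
```

View pics/z4.png

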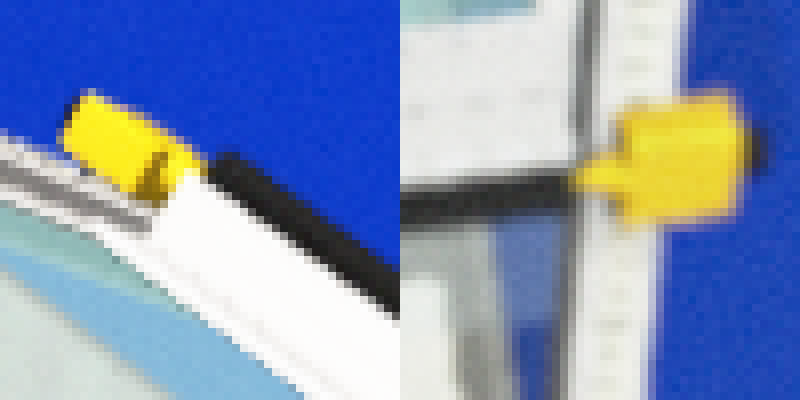

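View pics/top12.png

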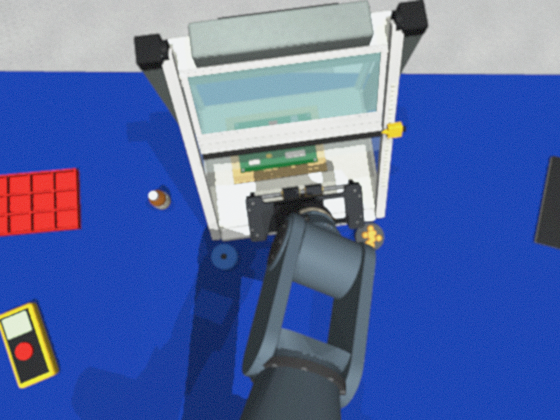

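View pics/scene12.png

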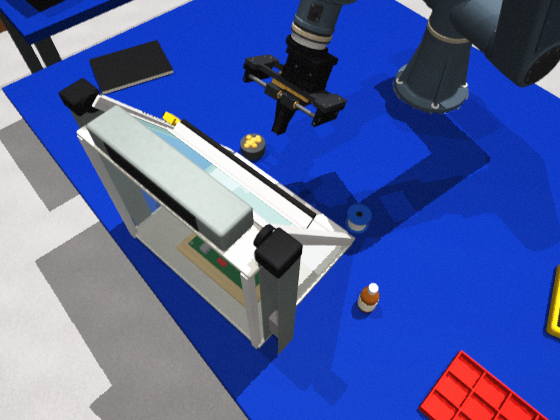

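```bash
python3 -c "
from rig import *
print(hand_in())"
```

```text
the job is handed in; nothing more can be done
None
```

The window is pushed up to the yellow marker and the hand is drawn clear, at about 14 s of the 35 s allowed. I have handed it in.

I pushed from beneath the black lip with shut fingers, at about 30 mm/s and slower near the end. At the checks I made, the force against the lip stayed around 1 to 3 N. I then lowered the fingers off the lip and backed away about 10 cm.

- **Window stays put:** after I let go, the lip measured the same height up the slope as before (0.5985 m both times).
- **Level with the marker:** my readings of the marker tip disagreed. They ranged from 0.596 to 0.601 m depending on which pixel I took as the tip. The lip is therefore level to within about 3 mm. The last automatic figure put it 2.3 mm too high, while a by-eye check of the tip, made just before the final nudge of about 0.8 mm, put it about 1.5 mm too low.
- **Everything else:** in the last pictures the marker, circuit board, flux bottle, reel and tin look where they were at the start. The gripper is in open air, reading about 1 N, which is noise.

On the way in, one joint came within 0.3 degrees of its limit without passing it. I tilted the hand more steeply after that, so the fingers pushed at about 30 degrees to the pane's normal.

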